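# Feel the bottle stand for a leftover puck, then seat the bottle

### The job

The grey bottle stand has two wells, and in the bottom of one of them a black raising puck has been left behind. Before you touch the black squeeze bottle, reach down into one of the wells with the empty gripper's fingertips until they touch bottom, to feel whether the puck is in it; feel the other one as well if you like. Then, keeping the bottle upright, seat it fully down in the well that has no puck, and let go; the puck stays where it is.

Things in the scene. Friction and masses are not known exactly. Their poses are not given: they have to be found in the camera images.
- bottle_mid (a point): Black squeeze bottle, the only one on the worktop, standing upright: 93 mm tall, round body 60 mm across up to 65 mm, then a round ribbed cap 29 mm across from 65 to 93 mm above its foot (grip it by this cap, from above; any yaw). The point is on its axis half-way up, 46.5 mm above its foot; z points up the axis. About 0.12 kg.
- stand: Grey bottle stand, a block 110 mm deep (x), 210 mm wide (y), 80 mm high, fixed to the worktop, with two like round wells open at the top. Origin: centre of its underside; x and y its horizontal axes, z up. In one well (it changes from start to start) a black puck, 74 mm across and stuck fast, fills the bottom.
- well_1 (a point): One well of the stand, 82 mm across, wide enough for shut fingertips. The point is the centre of its mouth, level with the block's top; z is up. Without the puck the well's floor (a thin black rubber disc) is 50 mm below this point; with it, the puck's top is 30 mm below this point.
- well_2 (a point): The other well, alike in all; the point is again the centre of its mouth, 100 mm from well_1 along the stand's y.
Things that resemble listed ones, but are neither listed nor needed, are in the scene too. What is shaped like the part that bears bottle_mid but brown or turquoise is not meant.

How it is judged:
By the outcome, as a careful person would: the job done as asked, in the order asked, and still so for the second after the job is handed in, with the robot touching nothing.
It also fails if it takes over 53 s, if anything falls off the work surface, if the arm or the gripper's body presses on something with over 40 N, if the wrist force passes 120 N, or if a joint passes its speed limit or range.

### The arm

A 6-joint arm with a two-finger parallel gripper is mounted at the origin on a cart in front of the work surface, level with it; the furniture and walls round the work are solid. World frame = base frame: x ahead of the robot, y to its left, z up, the work surface at z = 0. Lengths are in m, angles in rad, forces in N, time in s.
With the tool pointing down it reaches from about 0.225 to 0.875 m from the base axis. Payload 3.4 kg.
Tool frame: the origin (TCP) lies where the fingers leave the gripper's body, on its centre line; the fingertips stand 73 mm ahead of it and the grasp point (between the pads) lies 54 mm ahead of it (manip.grip_point_offset is the distance from the TCP to the grasp point, in m); z points along the fingers, y is the line along which they close (so a half turn about z gives the same grasp; the last joint's range is limited). The gripper opens to 85 mm and grips with 20 to 120 N. Pads are 22 mm wide; open, the fingers measure 114 mm over their backs; the gripper's body (76 mm by 85 mm) begins 54 mm behind the grasp point. The pads swing forward as they close: fully open they stand 13 mm farther back than shut.
Start: joints at [-1.3, 0.276, 1.505, -0, 1.361, -0.121], TCP at [0.22, -0.531, 0.304] pointing down, gripper open.
Joint ranges: [-2.89, 2.89], [-0.75, 2.08], [0.22, 2.7], [-1.18, 4.32], [0.11, 2.71], [-2.7, 2.7]. Speed limits (rad/s): [2.57, 2.57, 3.14, 3.14, 3.14, 3.14].

### API

Orientations are given as a unit quaternion [w, x, y, z].
In Python, from rig import sensors, cams, manip, spotter gives the robot as it stands.
- The arm moves only by the tool drive_tool, never from a script. Its argument "targets" is a list of rows, each a list of 4 numbers: the shift along the world's x, y, z in m, then the turn about the world's z in degrees. In form: [[dx, dy, dz, spin], ...]. A call has exactly 5 rows; each row shifts and turns the commanded pose from where the row before left it; what a row does not reach is not made up. A row lasts 1/8 s, in which the tool goes at most 62.5 mm and 10.7 degrees, less where a joint would pass 70% of its speed; a pose out of reach is approached as far as the arm can. A call is refused whole if a number of a shift passes 0.0625 or a number of a turn 10.7, either way. A call with a gripper value outside its range is refused whole. "jaw" is the finger opening in m, from 0 to 0.0854, set as the call begins (left out, the last holds). The fingers move at their own pace and stop on an object; "force" is the grip in N (left out, the last holds). Time passes only in rows, so rows that do not move let the fingers close, or fill a call up. It gives the time, the measured TCP pose, the force and the opening at its end, in the units of the state.
- sensors.get_state(): the state, without advancing time (a new reading comes with each control period).
- cams.get_image(name): name is "side" or "top" or "wrist"; returns a dict with "color" (420x560x3 uint8, red, green, blue), "intrinsics" (3x3 intrinsics, pixels), "R" (3x3) and "t" (3): a world point X has camera coordinates R X + t. Camera axes: x right, y down, z forward; pixel columns grow to the right and rows downward; lengths in m; the calibration is good to about 2 mm. The wrist camera is an equidistant fisheye: a pixel r from the principal point sees the ray r / f radians off the axis. A picture is of the moment at which its call begins. There is no depth.
- manip.sign_off(): hands the job in, once; it reports no verdict.
Trained networks look in the newest picture that a camera, given by its name, has taken for a name from the list of things; names that differ only in an ending like _2 or _b are one class to them, and where a whole thing is asked for, a point or a joint stands for the part that bears it (a point fixed in the world has none). Each returns a list of dicts, best first, with "score" (0 to 1); they miss things now and then, are a little off and sometimes report something else, mostly with a low value. They report only what shows in the picture. A call takes as long as a camera call. They do not tell look-alikes from the thing itself.
- spotter.find_in(query, camera): "point" ([x, y, z] in m, in world coordinates, good to about 4 mm: the middle of the surface that is visible of it).
- spotter.landmark_of(query, camera): "point" ([x, y, z] in m, in world coordinates, good to about 4 mm: a listed point, or the origin of a listed thing).
The state is a dict: "clock": time; "qpos": joint angles; "qd": joint speeds; "effort": joint torques, N m; "position": TCP position; "ee_rot": TCP orientation; "contact_force": force on the tool from outside, world axes, zero at the start; "moment": the same for the moment, N m; "width": finger opening in m.
Only numpy, scipy, OpenCV 4.12 (cv2) and the standard library are available. Lean on these libraries where they do the work, as an engineer would, in place of code of your own. Each camera call takes 0.05 s, during which the arm holds its last target. There are 200 camera calls.

## Working session

There is one attempt and no reset: what is moved stays moved. The work goes in short steps, Python scripts to look and compute and a tool call to move; the robot and the scene stay as the last step left them, time stands still between calls to the robot, and variables do not carry over. Pictures are saved under pics/ and viewed, on a budget of 10 in all, crops included, one or two more only if the job needs it, and the job is handed in when it is done.

Besides the shell and the picture viewer there is one more tool, called after "Emit:" as a command line: name --pt "numbers of a row" for each row, then --argument value for the rest. drive_tool: Moves the arm, as the interface text tells. Its arguments: {"type":"object","properties":{"targets":{"type":"array","items":{"type":"array","items":{"type":"number"}}},"jaw":{"type":"number"},"force":{"type":"number"}},"required":["targets"]}

```bash
ls; mkdir -p pics
python3 - <<'E'
from rig import sensors,cams,manip,spotter
import cv2,numpy as np
s=sensors.get_state();print(s['clock'],s['position'],s['ee_rot'],s['width'],manip.grip_point_offset)
ims=[]
for c in('top','side'):
    im=cams.get_image(c);cv2.imwrite(f'pics/{c}0.png',im['color'][:,:,::-1])
    for q in('bottle_mid','stand','well_1'):
        for d in spotter.landmark_of(q,c):print(c,q,np.round(d['point'],3),round(d['score'],2))
print(sensors.get_state()['clock'])
E
```

```text
pics
0.0 [ 0.21942716 -0.53105429  0.30302272] [-9.23756020e-04  9.80880309e-01  1.94609772e-01 -5.67338516e-05] 0.08574937040323957 0.0539
top bottle_mid [ 0.509 -0.26   0.044] 0.96
top bottle_mid [ 0.403 -0.291  0.041] 0.77
top bottle_mid [ 0.474 -0.363  0.052] 0.6
top stand [0.514 0.22  0.084] 0.67
top stand [0.512 0.17  0.001] 0.57
top well_1 [0.512 0.123 0.081] 0.79
top well_1 [0.511 0.221 0.082] 0.57
side bottle_mid [ 0.404 -0.29   0.047] 0.83
side bottle_mid [ 0.476 -0.362  0.045] 0.75
side bottle_mid [ 0.505 -0.259  0.047] 0.62
side stand [ 0.516  0.173 -0.006] 0.89
side stand [0.513 0.12  0.081] 0.58
side well_1 [0.512 0.222 0.08 ] 0.69
0.4
```

View pics/top0.png

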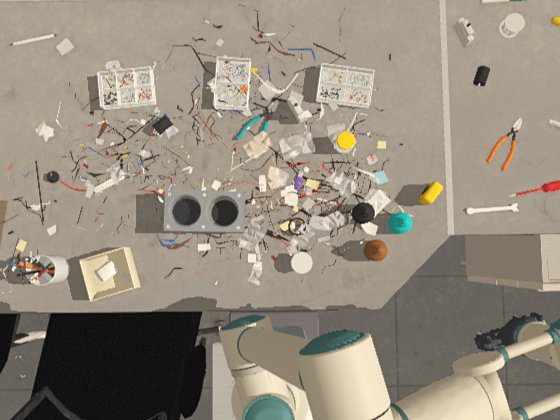

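View pics/side0.png

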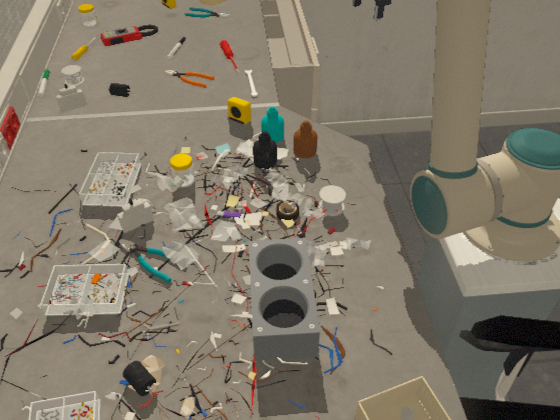

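Run:
```python
from rig import cams
for c in('top','side'):
    im=cams.get_image(c);K,R,t=im['intrinsics'],im['R'],im['t']
    for p in [(.507,-.26,.0465),(.403,-.29,.0465),(.475,-.362,.0465),(.512,.122,.08),(.512,.222,.08)]:
        x=K@(R@p+t);x=x[:2]/x[2];print(c,p,x.round(),im['color'][int(x[1]),int(x[0])] if 0<=x[0]<560 and 0<=x[1]<420 else '')
```

```text
top (0.507, -0.26, 0.0465) [364. 212.] [37 34 35]
top (0.403, -0.29, 0.0465) [376. 250.] [118  74  42]
top (0.475, -0.362, 0.0465) [402. 223.] [ 30 128 116]
top (0.512, 0.122, 0.08) [222. 210.] [43 43 39]
top (0.512, 0.222, 0.08) [185. 210.] [67 63 67]
side (0.507, -0.26, 0.0465) [264. 147.] [30 33 32]
side (0.403, -0.29, 0.0465) [305. 137.] [91 55 30]
side (0.475, -0.362, 0.0465) [273. 122.] [  0 116 102]
side (0.512, 0.122, 0.08) [278. 261.] [85 83 78]
side (0.512, 0.222, 0.08) [285. 306.] [31 32 31]
```

The top view shows the black bottle at (364,212), brown at (376,250) and turquoise at (400,222), with the wells at (222,210) and (185,210). The side view agrees. So the target bottle is at about (0.507, -0.260), and the wells are at about (0.512, 0.122) and (0.512, 0.222).

Emit:
drive_tool --pt "0.0245 0.0545 0 0" --pt "0.0245 0.0545 0 0" --pt "0.0245 0.0545 0 0" --pt "0.0245 0.0545 0 0" --pt "0.0245 0.0545 0 0" --jaw 0

```text
clock: 1.12
position: [0.3426, -0.2573, 0.3042]
ee_rot: [0.0, 0.981, 0.194, 0.0]
contact_force: [1.5, 0.4, 0.4]
width: 0.0005
```

Emit:
drive_tool --pt "0.0245 0.0545 0 0" --pt "0.0245 0.0545 0 0" --pt "0.0245 0.0545 0 0" --pt "0.0245 0.0545 -0.01 0" --pt "0.0245 0.0545 -0.02 0"

```text
clock: 1.75
position: [0.4656, 0.0149, 0.2749]
ee_rot: [0.001, 0.981, 0.195, 0.002]
contact_force: [1.0, -0.8, 0.4]
width: 0.0
```

Emit:
drive_tool --pt "0.0245 0.0545 -0.02 0" --pt "0.0235 0.0535 -0.02 0" --pt "0 0 0 0" --pt "0 0 0 0" --pt "0 0 0 0"

```text
clock: 2.38
position: [0.512, 0.1195, 0.2349]
ee_rot: [0.0, 0.981, 0.194, 0.0]
contact_force: [0.0, 0.3, 0.6]
width: 0.0
```

Run:
```python
from rig import sensors,cams,spotter
import cv2,numpy as np
s=sensors.get_state();print(s['clock'],s['position'],s['width'],s['contact_force'])
im=cams.get_image('wrist');cv2.imwrite('pics/w1.png',im['color'][:,:,::-1])
for c in('wrist','top'):
  for q in('stand','well_1'):
    for d in spotter.landmark_of(q,c):print(c,q,np.round(d['point'],3),round(d['score'],2))
```

```text
2.375 [0.51196636 0.11948557 0.23490953] 2.724358107116677e-05 [0.01846392 0.28320203 0.62561407]
wrist stand [0.513 0.172 0.003] 0.65
top stand [0.512 0.172 0.   ] 0.9
top well_1 [0.514 0.221 0.082] 0.94
top well_1 [0.513 0.126 0.081] 0.68
```

Emit:
drive_tool --pt "0 0.002 -0.025 0" --pt "0 0 -0.03 0" --pt "0 0 -0.03 0" --pt "0 0 -0.015 0" --pt "0 0 -0.005 0"

```text
clock: 3.25
position: [0.5121, 0.1224, 0.1288]
ee_rot: [0.0, 0.981, 0.194, -0.0]
contact_force: [0.4, 0.1, -0.5]
width: -0.0001
```

Emit:
drive_tool --pt "0 0 -0.002 0" --pt "0 0 -0.002 0" --pt "0 0 -0.002 0" --pt "0 0 -0.002 0" --pt "0 0 0 0"

```text
clock: 3.88
position: [0.5121, 0.1227, 0.1212]
ee_rot: [0.0, 0.981, 0.195, -0.0]
contact_force: [0.2, 0.1, -0.3]
width: 0.0005
```

Emit:
drive_tool --pt "0 0 -0.002 0" --pt "0 0 -0.002 0" --pt "0 0 -0.002 0" --pt "0 0 -0.002 0" --pt "0 0 0 0"

```text
clock: 4.5
position: [0.512, 0.1226, 0.113]
ee_rot: [0.0, 0.981, 0.195, -0.0]
contact_force: [0.8, 0.1, 0.0]
width: -0.0003
```

Emit:
drive_tool --pt "0 0 -0.002 0" --pt "0 0 -0.002 0" --pt "0 0 -0.002 0" --pt "0 0 -0.002 0" --pt "0 0 0 0"

```text
clock: 5.12
position: [0.5121, 0.1227, 0.1051]
ee_rot: [0.0, 0.981, 0.195, -0.0]
contact_force: [0.4, -0.0, 0.1]
width: 0.0001
```

Emit:
drive_tool --pt "0 0 -0.001 0" --pt "0 0 -0.001 0" --pt "0 0 -0.001 0" --pt "0 0 0 0" --pt "0 0 0 0"

```text
clock: 5.75
position: [0.5122, 0.1227, 0.1027]
ee_rot: [0.0, 0.981, 0.195, 0.0]
contact_force: [-1.9, -0.5, 5.0]
width: 0.0001
```

Bottom contact came with the TCP at z=0.1027, so the tips were at about 0.030. That is the bare floor (a puck would have stopped them at 0.050), so the well at y≈0.122 has no puck. Next is the bottle.

Emit:
drive_tool --pt "0 0 0.02 0" --pt "0 0 0.04 0" --pt "0 0 0.05 0" --pt "0 -0.02 0.04 0" --pt "0 -0.05 0 0"

```text
clock: 6.38
position: [0.5143, 0.0532, 0.2557]
ee_rot: [0.001, 0.981, 0.196, 0.004]
contact_force: [0.9, -0.7, -0.0]
width: 0.0001
```

Emit:
drive_tool --pt "-0.001 -0.06 0 0" --pt "-0.001 -0.06 0 0" --pt "-0.001 -0.06 0 0" --pt "-0.001 -0.06 0 0" --pt "-0.001 -0.05 0 0" --jaw 0.065

```text
clock: 7.0
position: [0.5069, -0.2397, 0.2519]
ee_rot: [0.0, 0.981, 0.194, 0.0]
contact_force: [0.6, 0.6, 0.2]
width: 0.065
```

Emit:
drive_tool --pt "0 -0.0227 0 0" --pt "0 0 0 0" --pt "0 0 0 0" --pt "0 0 0 0" --pt "0 0 0 0"

```text
clock: 7.62
position: [0.5073, -0.2588, 0.2525]
ee_rot: [-0.0, 0.981, 0.195, 0.0]
contact_force: [-0.3, -0.8, -0.7]
width: 0.0654
```

Run:
```python
from rig import sensors,cams,spotter
import cv2,numpy as np
s=sensors.get_state();print(s['clock'],s['position'],s['width'],s['contact_force'])
im=cams.get_image('wrist');a=im['color'][:,:,::-1].copy()
K,R,t=im['intrinsics'],im['R'],im['t']
def pr(p):
    c=R@p+t;r=np.hypot(c[0],c[1]);th=np.arctan2(r,c[2]);return K[:2,2]+K[0,0]*th*c[:2]/r
C=np.array([.507,-.26,0.])
for z,r in((.093,.0145),(.065,.03)):
    pts=np.array([pr(C+[r*np.cos(u),r*np.sin(u),z]) for u in np.linspace(0,6.28,40)])
    print(z,pts.mean(0).round(1)); cv2.polylines(a,[pts.astype(int)],True,(0,0,255),1)
cv2.imwrite('pics/w2.png',cv2.resize(a,None,fx=1.4,fy=1.4))
for c in('wrist','side'):
  cams.get_image(c)
  for d in spotter.landmark_of('bottle_mid',c):print(c,np.round(d['point'],4),round(d['score'],2))
```

```text
7.625 [ 0.50733124 -0.2588004   0.25245261] 0.06544834571813703 [-0.29334934 -0.80130095 -0.71170153]
0.093 [281.8 217.8]
0.065 [281.9 207.6]
wrist [ 0.4013 -0.2908  0.0473] 0.87
wrist [ 0.4779 -0.3647  0.0448] 0.85
wrist [ 0.5038 -0.2588  0.0449] 0.77
side [ 0.4783 -0.3615  0.0491] 0.94
side [ 0.5065 -0.2605  0.0444] 0.92
side [ 0.4026 -0.2872  0.0466] 0.83
```

View pics/w2.png

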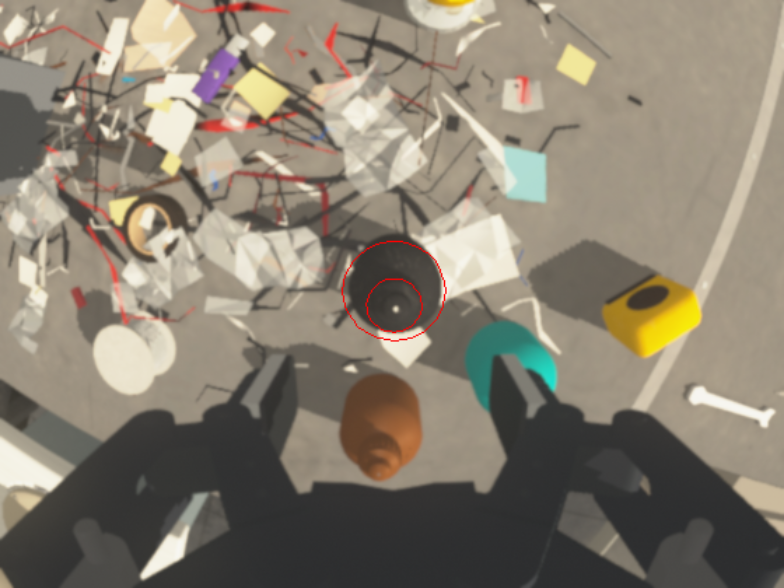

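The red model circles sit on the black bottle: cap at (395,305) in the enlarged view, and body slightly above that. The turquoise and brown bottles are clear of the fingers' path, so I'm going down.

Emit:
drive_tool --pt "0 -0.001 -0.03 0" --pt "0 0 -0.035 0" --pt "0 0 -0.025 0" --pt "0 0 -0.015 0" --pt "0 0 -0.005 0"

```text
clock: 8.5
position: [0.5071, -0.261, 0.1416]
ee_rot: [-0.0, 0.981, 0.195, -0.0]
contact_force: [0.9, 0.6, -0.0]
width: 0.0651
```

Emit:
drive_tool --pt "0 0 0 0" --pt "0 0 0 0" --pt "0 0 0 0" --pt "0 0 0 0" --pt "0 0 0 0" --jaw 0 --force 40

```text
clock: 9.12
position: [0.5075, -0.2612, 0.1434]
ee_rot: [0.001, 0.981, 0.195, 0.001]
contact_force: [-0.5, 1.2, 5.5]
width: 0.0254
```

The width read 25 mm, with 5.5 N upward on the tool, so the tips are probably bearing on the shoulder. I'll regrip a few mm higher.

Emit:
drive_tool --pt "0 0 0 0" --pt "0 0 0 0" --pt "0 0 0.002 0" --pt "0 0 0.003 0" --pt "0 0 0 0" --jaw 0.045

```text
clock: 9.75
position: [0.5074, -0.2612, 0.1476]
ee_rot: [0.0, 0.981, 0.195, 0.0]
contact_force: [-0.3, 0.3, 0.1]
width: 0.0451
```

Emit:
drive_tool --pt "0 0 0 0" --pt "0 0 0 0" --pt "0 0 0 0" --pt "0 0 0 0" --pt "0 0 0 0" --jaw 0

```text
clock: 10.38
position: [0.5072, -0.261, 0.1475]
ee_rot: [0.0, 0.981, 0.195, 0.0]
contact_force: [-1.2, 2.4, 5.3]
width: 0.0245
```

Run:
```python
from rig import sensors,cams,spotter
import cv2,numpy as np
s=sensors.get_state();print(s['clock'],s['position'],s['width'],s['contact_force'])
im=cams.get_image('side')['color'][60:240,170:370,::-1];b=cams.get_image('wrist')['color'][100:400,130:430,::-1]
cv2.imwrite('pics/g1.png',np.hstack([cv2.resize(im,(440,396)),cv2.resize(b,(340,396))]))
```

```text
10.375 [ 0.50716499 -0.26097126  0.1474851 ] 0.024524769688351624 [-1.19447247  2.42393734  5.25334054]
```

View pics/g1.png

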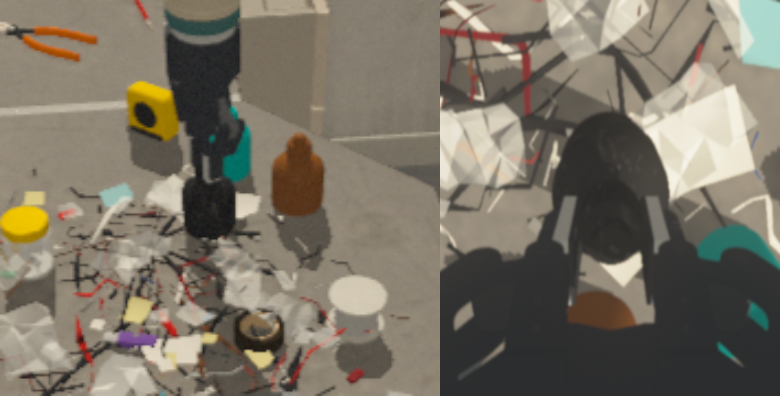

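The pads close on the cap and the bottle stands upright between the fingers; the upward force is likely just the pads swinging forward. I'll lift a little and check.

Emit:
drive_tool --pt "0 0 0.005 0" --pt "0 0 0.01 0" --pt "0 0 0.015 0" --pt "0 0 0.01 0" --pt "0 0 0 0"

```text
clock: 11.1
position: [0.5078, -0.2615, 0.1887]
ee_rot: [0.001, 0.981, 0.195, 0.001]
contact_force: [0.2, 0.3, -1.5]
width: 0.0244
```

Run:
```python
from rig import sensors,cams,spotter
import cv2,numpy as np
s=sensors.get_state();print(s['clock'],s['position'],s['width'],s['contact_force'],s['moment'])
im=cams.get_image('side')['color'][60:240,170:370,::-1]
for d in spotter.landmark_of('bottle_mid','side'):print(np.round(d['point'],4),round(d['score'],2))
b=cams.get_image('wrist')['color'][100:400,130:430,::-1]
for d in spotter.landmark_of('bottle_mid','wrist'):print(np.round(d['point'],4),round(d['score'],2))
cv2.imwrite('pics/g2.png',np.hstack([cv2.resize(im,(440,396)),cv2.resize(b,(340,396))]))
```

```text
11.1 [ 0.50776678 -0.26145344  0.18865159] 0.024364881383244472 [ 0.17992395  0.28343435 -1.50411511] [ 0.03170309 -0.04201469 -0.04039918]
[ 0.5046 -0.2607  0.0882] 0.8
[ 0.4041 -0.2947  0.047 ] 0.68
[ 0.4782 -0.3645  0.0467] 0.57
[ 0.5052 -0.2611  0.0841] 0.96
[ 0.3996 -0.2891  0.049 ] 0.8
[ 0.479  -0.3634  0.0446] 0.63
```

View pics/g2.png

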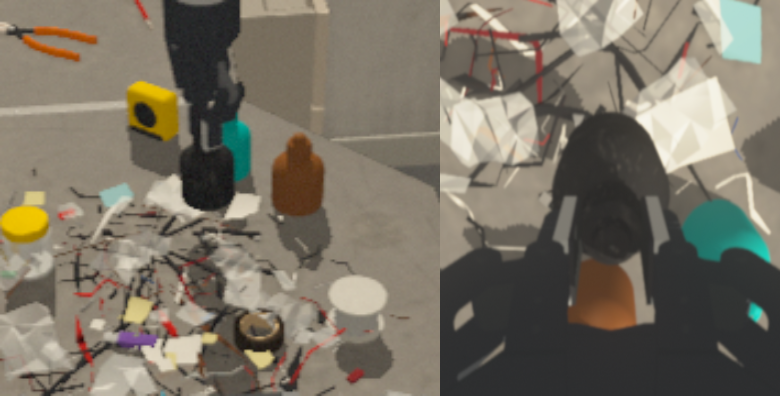

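The bottle is held, upright, with its foot about 0.04 up and a load of about 1.5 N. Carrying it over to the empty well.

Emit:
drive_tool --pt "0 0.01 0.02 0" --pt "0 0.025 0.025 0" --pt "0 0.035 0.025 0" --pt "0 0.045 0.01 0" --pt "0 0.045 0 0"

```text
clock: 11.92
position: [0.5074, -0.1, 0.2679]
ee_rot: [0.0, 0.981, 0.194, 0.001]
contact_force: [0.9, 0.4, -2.5]
width: 0.0246
```

Emit:
drive_tool --pt "0.001 0.045 0 0" --pt "0.001 0.045 0 0" --pt "0.001 0.045 0 0" --pt "0.001 0.035 0 0" --pt "0.001 0.025 0 0"

```text
clock: 12.55
position: [0.5117, 0.0956, 0.2667]
ee_rot: [-0.0, 0.981, 0.195, -0.001]
contact_force: [0.5, -0.1, -1.8]
width: 0.0243
```

Emit:
drive_tool --pt "0.001 0.017 0 0" --pt "0 0.01 0 0" --pt "0 0 0 0" --pt "0 0 0 0" --pt "0 0 0 0"

```text
clock: 13.18
position: [0.5132, 0.1202, 0.2673]
ee_rot: [0.0, 0.981, 0.194, -0.0]
contact_force: [-1.1, -0.8, -0.9]
width: 0.0246
```

Run:
```python
from rig import sensors,cams,spotter
import cv2,numpy as np
s=sensors.get_state();print(s['clock'],s['position'],s['width'],s['contact_force'])
o=[]
for c in('side','top','wrist'):
  o.append(cams.get_image(c)['color'][:,:,::-1])
  for q in('bottle_mid','well_1','stand'):
    for d in spotter.landmark_of(q,c):print(c,q,np.round(d['point'],4),round(d['score'],2))
cv2.imwrite('pics/h.png',np.hstack([cv2.resize(o[0][160:360,180:380],(390,390)),cv2.resize(o[2][100:400,130:430],(390,390))]))
```

```text
13.175 [0.51320185 0.12023465 0.26725869] 0.024558908850811762 [-1.1046698  -0.80700042 -0.93234657]
side bottle_mid [0.5147 0.1202 0.1673] 0.96
side bottle_mid [ 0.4039 -0.2931  0.0456] 0.88
side well_1 [0.513  0.1225 0.0821] 0.96
side well_1 [0.5143 0.2208 0.0783] 0.62
side stand [ 0.5155  0.1731 -0.0033] 0.93
top bottle_mid [ 0.4046 -0.2926  0.0396] 0.97
top bottle_mid [ 0.4757 -0.3616  0.0478] 0.95
top bottle_mid [0.5151 0.1191 0.1669] 0.59
top well_1 [0.5135 0.2199 0.0805] 0.96
top well_1 [0.5157 0.1225 0.0784] 0.91
top stand [0.5121 0.1716 0.0023] 0.85
wrist bottle_mid [ 0.4796 -0.3608  0.0485] 0.93
wrist bottle_mid [0.5103 0.1187 0.167 ] 0.71
wrist stand [0.5141 0.1722 0.0019] 0.94
wrist stand [0.5095 0.122  0.1648] 0.51
```

View pics/h.png

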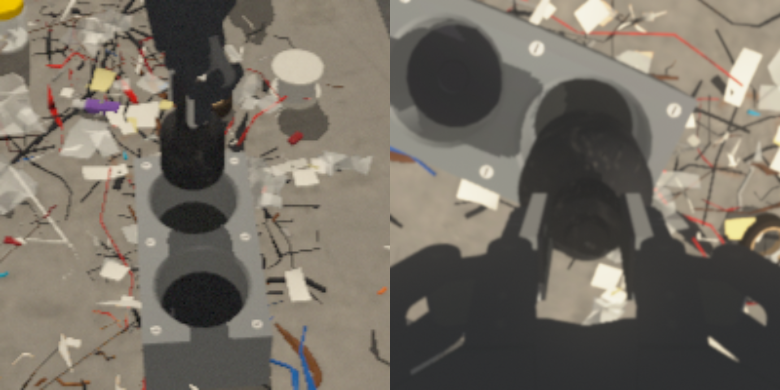

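The bottle hangs upright above the near well, with the puck's well beside it. It is within about 2 mm of the centre, and the radial clearance is 11 mm. Lowering it.

Emit:
drive_tool --pt "0 0.002 -0.01 0" --pt "0 0 -0.02 0" --pt "0 0 -0.02 0" --pt "0 0 -0.015 0" --pt "0 0 -0.01 0"

```text
clock: 14.4
position: [0.5129, 0.123, 0.1911]
ee_rot: [0.0, 0.981, 0.195, -0.001]
contact_force: [0.3, 0.8, -1.8]
width: 0.0246
```

Emit:
drive_tool --pt "0 0 -0.004 0" --pt "0 0 -0.003 0" --pt "0 0 -0.002 0" --pt "0 0 -0.002 0" --pt "0 0 0 0"

```text
clock: 15.02
position: [0.5132, 0.1229, 0.1813]
ee_rot: [0.0, 0.981, 0.195, 0.0]
contact_force: [-0.7, -0.0, -1.9]
width: 0.0246
```

Emit:
drive_tool --pt "0 0 -0.0015 0" --pt "0 0 -0.001 0" --pt "0 0 -0.001 0" --pt "0 0 0 0" --pt "0 0 0 0"

```text
clock: 15.65
position: [0.5132, 0.1229, 0.1778]
ee_rot: [0.0, 0.981, 0.195, 0.0]
contact_force: [-0.5, 0.0, -1.4]
width: 0.0246
```

Emit:
drive_tool --pt "0 0 -0.001 0" --pt "0 0 -0.001 0" --pt "0 0 0 0" --pt "0 0 0 0" --pt "0 0 0 0"

```text
clock: 16.27
position: [0.5135, 0.1232, 0.1775]
ee_rot: [-0.0, 0.981, 0.195, 0.001]
contact_force: [-2.2, 0.8, 9.0]
width: 0.0246
```

Contact came at TCP z=0.1775, where 0.1775 was expected, so the bottle is seated. Releasing and going up.

Emit:
drive_tool --pt "0 0 0.001 0" --pt "0 0 0 0" --pt "0 0 0 0" --pt "0 0 0 0" --pt "0 0 0 0" --jaw 0.065

```text
clock: 16.9
position: [0.5132, 0.1229, 0.1766]
ee_rot: [0.0, 0.981, 0.195, -0.0]
contact_force: [-0.2, -0.2, -0.2]
width: 0.0646
```

Emit:
drive_tool --pt "0 0 0.01 0" --pt "0 0 0.03 0" --pt "0 0 0.04 0" --pt "0 0 0.03 0" --pt "0 0 0 0"

```text
clock: 17.52
position: [0.5145, 0.1231, 0.29]
ee_rot: [0.0, 0.981, 0.195, 0.003]
contact_force: [0.3, 0.7, -1.8]
width: 0.0652
```

Run:
```python
from rig import sensors,cams,spotter
import cv2,numpy as np
s=sensors.get_state();print(s['clock'],s['position'],s['width'],s['contact_force'])
o=[]
for c in('side','wrist'):
  o.append(cams.get_image(c)['color'][:,:,::-1])
  for d in spotter.landmark_of('bottle_mid',c):print(c,np.round(d['point'],4),round(d['score'],2))
cv2.imwrite('pics/f.png',np.hstack([cv2.resize(o[0][160:360,180:380],(390,390)),cv2.resize(o[1][100:400,130:430],(390,390))]))
```

```text
17.525 [0.51453925 0.12313556 0.28998437] 0.06518900127630528 [ 0.32697982  0.7205854  -1.76160702]
side [ 0.401  -0.293   0.0488] 0.67
side [0.5124 0.1232 0.0762] 0.58
wrist [ 0.4789 -0.3599  0.0471] 0.96
wrist [0.5127 0.1234 0.0746] 0.95
```

View pics/f.png

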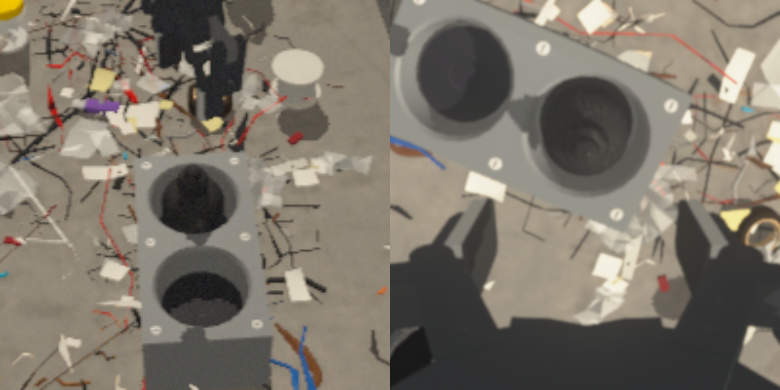

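The bottle stands upright and central in the well, with its mid-point at z≈0.075 (expected 0.0765). The gripper is clear and nothing else has been disturbed. Handing in.

```bash
python3 -c "
from rig import manip
print(manip.sign_off())"
```

```text
the job is handed in; nothing more can be done
None
```

The black bottle is seated in the well without the puck, and the job was handed in at about 17.6 s, well under the 53 s limit.

- **Feeling the well:** before touching the bottle, I lowered the shut fingertips into the well at (0.512, 0.122). They touched bottom with the tips at z ≈ 0.030, reading 5 N, which is the bare floor; a puck would have stopped them at 0.050. I did not feel the other well.
- **Gripping the bottle:** the first grip showed about 5.5 N upward on the tool, so I opened and regripped 5 mm higher. The upward force was still about 5.3 N, probably from the pads swinging forward. The opening read 24.5 mm against the 29 mm cap; I took that as the cap giving way. The bottle lifted upright and did not slip.
- **Placing it:** the bottle met the floor at the expected height (TCP z 0.1775, 9 N), and I then let go and moved up.
- **Last checks:** the side and wrist pictures show it upright and central. Its mid-point reads (0.513, 0.123, 0.075), against 0.0765 expected for fully seated. The robot was touching nothing, and the other well looked unchanged.

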